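# Dial the combination and open the sample drawer

## Robot

A 6-joint arm with a two-finger parallel gripper is mounted at the origin on the work surface. World frame = base frame: x ahead of the robot, y to its left, z up, the work surface at z = 0. Lengths are in m, angles in rad, forces in N, time in s.
With the tool pointing down it reaches from about 0.3 to 0.775 m from the base axis. Payload 14.6 kg.
Tool frame: the origin (TCP) lies on the centre line of the jaws, within the pads' length; the fingertips stand 19 mm ahead of it and the grasp point (between the pads) is the TCP; z points along the fingers, x is the direction in which the jaws open and shut, and the axes are right-handed (so a half turn about z gives the same grasp; the last joint's range is limited). The gripper opens to 94 mm and grips with 3 to 60 N. Pads are 16 mm wide; open, the fingers measure 119 mm over their backs; the gripper's body (75 mm by 177 mm) begins 78 mm behind the grasp point.
Start: joints at [-1.412, 0.3, 1.521, -0, 1.321, -0.067], TCP at [0.123, -0.536, 0.224] pointing down, gripper open.
Joint ranges: [-3.03, 3.03], [-0.79, 2.21], [0.23, 2.52], [-1.04, 4.18], [0, 3.07], [-2.55, 2.55]. Speed limits (rad/s): [2.22, 2.22, 2.57, 3.14, 3.14, 3.14].

## Interface

Orientations are given as [roll, pitch, yaw] about the fixed x, y, z axes, in that order (R = Rz(yaw) Ry(pitch) Rx(roll)).
In Python, from station import ctrl, imaging gives the robot as it stands.
- The arm moves only by the shell command python3 -m handwheel 'ROWS' [OPENING] [FORCE]. ROWS is JSON, a list that holds one entry, the list of rows, each a list of 4 numbers: the shift along the tool's x, y, z in m, then the turn about the tool's z in rad. A call has 1 to 10 rows; each row shifts and turns the pose as measured when the row begins, along the tool's axes as they then stand; what a row does not reach is not made up. A row lasts 1/10 s, in which the tool goes at most 50 mm and 8.59 degrees, less where a joint would pass 70% of its speed; a pose out of reach is approached as far as the arm can. A call is refused whole if a number of a shift passes 0.05 or a number of a turn 0.15, either way. A call with a gripper value outside its range is refused whole. OPENING is the finger opening in m, from 0 to 0.094, set as the call begins (- or left out, the last holds). The fingers move at their own pace and stop on an object; FORCE is the grip in N (left out, the last holds). Time passes only in rows, so rows that do not move let the fingers close. It gives the time, the measured TCP pose, the force and the opening at its end, in the units of the state.
- ctrl.get_obs(): the state, without advancing time (a new reading comes with each control period).
- imaging.camera(name): name is "scene" or "top" or "wrist"; returns the picture (420x560x3 uint8, red, green, blue); there is no depth.
- imaging.camera_model(name): a dict with "camera_matrix" (3x3 intrinsics, pixels), "k1" (the pictures are not rectified: a ray, as slopes to the right and down, at radius r is drawn at 1 + k1 r^2 times it, then the intrinsics apply), "position" and "attitude" of the camera in the world. Camera axes: x right, y up, looking along -z (the intrinsics and any distortion apply to the point x, -y, -z); pixel columns grow to the right and rows downward; lengths in m; the calibration is good to about 2 mm. A picture is of the moment at which its call begins: read the wrist's pose just before it. camera_model takes no time and is no camera call; for the wrist camera it gives the pose at the moment of the call.
- ctrl.hand_in(): hands the job in, once; it reports no verdict.
The state is a dict: "time_s": time; "qpos": joint angles; "joint_vel": joint speeds; "tau": joint torques, N m; "ee_pos": TCP position; "eef_rot": TCP orientation; "force": force on the tool from outside, world axes, zero at the start; "moment": the same for the moment, N m; "grip_width": finger opening in m.
Only numpy, scipy, OpenCV 4.12 (cv2) and the standard library are available. Lean on these libraries where they do the work, as an engineer would, in place of code of your own. Each camera call takes 0.05 s, during which the arm holds its last target. There are 200 camera calls.

## Task

Open the locked sample cabinet on the bench. Turn the dial on its top left (anticlockwise) to the second mark left of the long zero mark and pause there for a second, turn it right to the first mark right of zero and pause again, then turn it left past all that, slowly and gently, until you feel it come up solid against its stop (somewhere between the third and the fifth mark; do not force it). Then pull the drawer all the way out by its bar handle, let go, and leave the things around it standing where they are.

Things in the scene. Friction and masses are not known exactly. Their poses are not given: they have to be found in the camera images.
- cabinet: white steel sample cabinet, fixed to the bench, 240 (x) by 260 (y) by 140 high; origin under its centre, z up, its -x face is the front with the grey drawer. The dial stands on its top, axis vertical, 5 mm to -x of the centre. A hidden cam holds the drawer until the dial has turned the cam to within about 0.03 rad of its stop
- zero_mark (a point): the middle of the zero mark, on the cabinet's top, 55 mm from the dial's axis on its +x side. It is the longest and thickest of 24 black marks, 15 degrees (0.262 rad) apart, on a round aluminium scale of radius 62 about the dial
- dial_grip (a point): centre of the dial's grip bar, on the dial's axis, 31 mm above the cabinet's top. The dial is a dark disc of radius 36, and on it a black upright bar 60 long, 16 thick, from 14 to 46 mm above the cabinet's top; x axis along the bar, towards its end with the white pointer line; z up
- dial (a joint): dial angle, rad: 0 with the pointer at the zero mark, growing to the left (anticlockwise from above); 0.262 a mark. It turns with 0.03 N m, with 0.11 N m over the last 0.35 rad as it drives the cam; the stop is hard and, differing from lock to lock, lies between 0.74 and 1.26. The lock's parts meet 26 mm from the axis and break above 20 N (0.52 N m at the dial)
- drawer (a joint): how far the drawer is out, m: 0 shut, 0.062 fully out; it slides to the cabinet's -x with about 2 N when free and moves only 4 mm while locked
- handle (a point): middle of the drawer's steel bar handle: a level round bar 10 thick and 100 long along the cabinet's y, its axis 45 mm out from the drawer's face, 35 mm below the cabinet's top, carried at its two ends; moves with the drawer
- media_bottle: loose glass bottle with a blue cap, 72 wide, 130 high, left of the cabinet; origin under its centre
- beaker: loose glass beaker 70 wide, 85 high, right of the cabinet; origin under its centre
- sample_jar: loose jar 44 wide, 60 high, on the cabinet's top, at the rear left of the dial; origin under its centre
- tube_rack: loose yellow tube rack 110 by 200 by 40 high, to the right of the beaker; origin under its centre
- dish: loose clear dish 90 wide, 16 high, to the left, before the bottle; origin under its centre
- slide_box: loose cardboard slide box 30 by 80 by 25 high, on the cabinet's top, at the rear right of the dial; origin under its centre

How it is judged:
By the outcome, as a careful person would: the job done as asked, in the order asked, and still so for the second after the job is handed in, with the robot touching nothing.
It also fails if it takes over 72 s, if anything falls off the work surface, if the arm or the gripper's body presses on something with over 40 N, if the wrist force passes 120 N, or if a joint passes its speed limit or range.

## Working session

There is one attempt and no reset: what is moved stays moved. The work goes in short steps, Python scripts to look and compute and a shell command to move; the robot and the scene stay as the last step left them, time stands still between calls to the robot, and variables do not carry over. Pictures are saved under pics/ and viewed, about 8 in all and at most 12, crops included, and the job is handed in when it is done.

```bash
ls; mkdir -p pics; python3 - <<'E'
from station import ctrl, imaging
import cv2
print(ctrl.get_obs())
for n in ["top","scene"]:
    im=imaging.camera(n); cv2.imwrite(f"pics/{n}0.png",im[:,:,::-1]); print(n,imaging.camera_model(n))
E
```

```text
pics
{'time_s': 0.0, 'qpos': array([-1.41161777e+00,  3.00482237e-01,  1.52159901e+00, -2.48989114e-05,
        1.32070725e+00, -6.66005610e-02]), 'joint_vel': array([-0.00027188,  0.00010352, -0.00128329, -0.00056876,  0.00025248,
       -0.00138923]), 'tau': array([-2.52076876e-03, -5.31807375e+01, -3.52737951e+01,  7.07219448e-02,
        2.43869046e-02, -5.68083078e-05]), 'ee_pos': array([ 0.12307728, -0.53579511,  0.22387263]), 'eef_rot': array([-3.14153713e+00,  1.19479662e-03, -1.34501100e+00]), 'force': array([ 0.17278032, -0.225948  , -0.35972611]), 'moment': array([-0.02520443,  0.00933857, -0.01101344]), 'grip_width': 0.0939688481569949}
top {'camera_matrix': array([[409.52218275,   0.        , 284.88508843],
       [  0.        , 409.52218275, 208.98528903],
       [  0.        ,   0.        ,   1.        ]]), 'k1': -0.006674864142085216, 'position': array([ 0.49744688, -0.0206825 ,  1.02724371]), 'attitude': array([ 0.1590247 ,  0.03753819, -1.58881905])}
scene {'camera_matrix': array([[439.62039795,   0.        , 274.9536756 ],
       [  0.        , 439.62039795, 209.92011602],
       [  0.        ,   0.        ,   1.        ]]), 'k1': -0.10038451790878598, 'position': array([ 0.97100376, -0.4423051 ,  0.84926656]), 'attitude': array([ 0.64584387, -0.0041253 ,  0.67766698])}
```

View pics/top0.png

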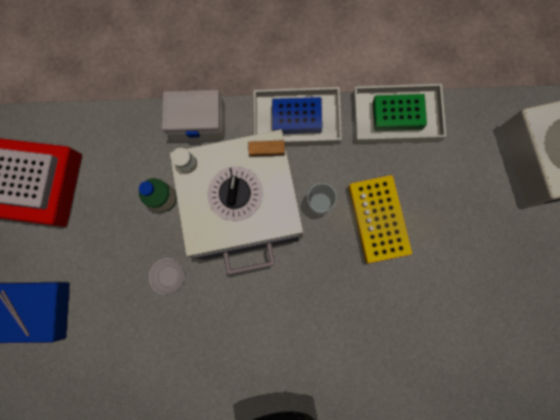

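View pics/scene0.png

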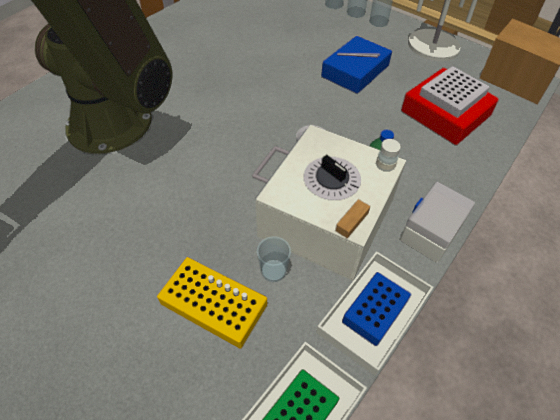

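The top view shows the cabinet (corners ≈(172,150), (283,132), (302,235), (188,255)), dial centre ≈(236,193) with the pointer near zero, and handle ≈(249,260). The scene view agrees. Next I'll measure these.

```bash
cat > h.py <<'E'
import numpy as np, cv2
from scipy.spatial.transform import Rotation as R
def ray(m,uv):
    K=m["camera_matrix"]; d=np.array([-0.,0,0,0,0]); d[0]=m["k1"]
    p=cv2.undistortPoints(np.array(uv,float).reshape(-1,1,2),K,d).reshape(-1,2)
    v=np.c_[p[:,0],-p[:,1],-np.ones(len(p))]
    return v@R.from_euler("xyz",m["attitude"]).as_matrix().T
def onplane(m,uv,z):
    v=ray(m,uv); c=np.array(m["position"]); return c+v*((z-c[2])/v[:,2])[:,None]
def project(m,P):
    q=(np.atleast_2d(P)-m["position"])@R.from_euler("xyz",m["attitude"]).as_matrix()
    d=np.array([m["k1"],0,0,0,0.]); 
    return cv2.projectPoints(q*[1,-1,-1],np.zeros(3),np.zeros(3),m["camera_matrix"],d)[0].reshape(-1,2)
E
python3 - <<'E'
from h import *
from station import imaging
im=cv2.imread("pics/top0.png"); m=imaging.camera_model("top")
# white top face
k=((im.min(2)>150)).astype(np.uint8); k[:125]=0;k[265:]=0;k[:,:165]=0;k[:,310:]=0
k=cv2.morphologyEx(k,cv2.MORPH_CLOSE,np.ones((5,5)))
c=max(cv2.findContours(k,0,2)[0],key=cv2.contourArea)
r=cv2.minAreaRect(cv2.convexHull(c)); b=cv2.boxPoints(r); print(r); P=onplane(m,b,.14); print(P.round(4),P.mean(0)); print(np.linalg.norm(np.diff(P,axis=0),axis=1), [np.arctan2(*(P[i+1]-P[i])[[1,0]]) for i in range(3)])
crop=cv2.resize(im[125:275,160:310],None,fx=4,fy=4,interpolation=cv2.INTER_CUBIC); cv2.imwrite("pics/crop1.png",crop)
E
```

```text
((235.51919555664062, 192.09616088867188), (101.5881576538086, 112.76679229736328), 78.69007110595703)
[[ 0.7746  0.2682  0.14  ]
 [ 0.8191  0.016   0.14  ]
 [ 0.5915 -0.0236  0.14  ]
 [ 0.5484  0.2182  0.14  ]] [0.68338367 0.11968226 0.14      ]
[0.25603293 0.23102671 0.24560121] [np.float64(-1.3963329508152065), np.float64(-2.9692427529148966), np.float64(1.7471398228943937)]
```

View pics/crop1.png

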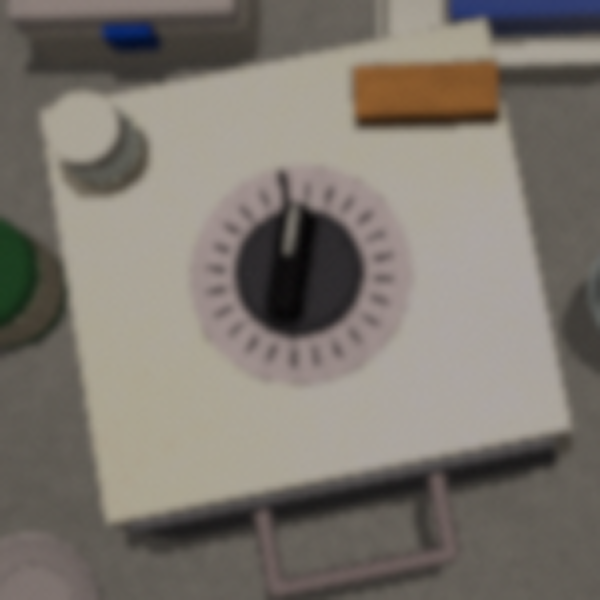

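```bash
python3 - <<'E'
from h import *
from station import imaging
m=imaging.camera_model("top")
f=lambda p:np.array(p,float)/4-.375+[160,125]
C=onplane(m,f([(42,115),(488,22),(570,435),(108,522)]),.14)
print(C.round(4)); d=np.diff(np.r_[C,C[:1]],axis=0); print(np.linalg.norm(d,axis=1),np.arctan2(d[:,1],d[:,0]), C.mean(0))
im=cv2.imread("pics/top0.png").astype(int)
s=im[:,:,2]-im[:,:,1]; print("scale px rg",im[210,212],im[180,240])
k=((s>8)&(s<60)).astype(np.uint8); k[:160]=0;k[225:]=0;k[:,:200]=0;k[:,270:]=0
ys,xs=np.nonzero(k); h=cv2.convexHull(np.c_[xs,ys].astype(np.int32)); e=cv2.fitEllipse(h); print("ell",e)
sc=onplane(m,[e[0],f((302,275))],.141); print("centre",sc)
z=onplane(m,f([(283,185)]),.141); print("zero",z,"yaw",np.arctan2(*(z-sc)[0,[1,0]]),np.linalg.norm(z-sc,axis=1))
b=onplane(m,f([(300,200),(285,320)]),.186); print("bar",b, b.mean(0), np.arctan2(*(b[0]-b[1])[[1,0]]))
h=onplane(m,f([(278,587),(448,553)]),.11);print("handle",h,h.mean(0))
w=imaging.camera_model("wrist"); print(w)
E
```

```text
[[ 0.7746  0.2685  0.14  ]
 [ 0.8216  0.0142  0.14  ]
 [ 0.5859 -0.0264  0.14  ]
 [ 0.5438  0.2259  0.14  ]]
[0.25860464 0.23921945 0.25583686 0.2346192 ] [-1.387785   -2.97096797  1.73589704  0.18235392] [0.68148079 0.12054939 0.14      ]
scale px rg [137 148 157] [39 37 41]
ell ((234.780517578125, 193.2361297607422), (55.15972900390625, 56.55201721191406), 58.57498550415039)
centre [[0.67829634 0.12055168 0.141     ]
 [0.67796278 0.11978331 0.141     ]]
zero [[0.72957717 0.13054519 0.141     ]] yaw 0.19246589203838121 [0.05224551 0.05272441]
bar [[0.70935745 0.11377437 0.186     ]
 [0.6449865  0.1215746  0.186     ]] [0.67717197 0.11767448 0.186     ] -0.12058838680873493
handle [[0.50750107 0.13791641 0.11      ]
 [0.52448988 0.04282669 0.11      ]] [0.51599548 0.09037155 0.11      ]
{'camera_matrix': array([[300.09620459,   0.        , 277.43461046],
       [  0.        , 300.09620459, 210.63215215],
       [  0.        ,   0.        ,   1.        ]]), 'k1': -0.020592589842844594, 'position': array([ 0.18862243, -0.52105529,  0.38513272]), 'attitude': array([-2.35848262e-01, -4.33337235e-06, -1.34460182e+00])}
```

Cabinet yaw is about 0.177, the dial axis is at (0.6775, 0.1195), the pointer is at about −0.3 rad, and the handle is at (0.517, 0.091). Now I'll move above the dial.

```bash
python3 -m handwheel '[[[-0.029,-0.039,-0.005,0],[-0.029,-0.039,-0.005,0],[-0.029,-0.039,-0.005,0],[-0.029,-0.039,-0.005,0],[-0.029,-0.039,-0.005,0],[-0.029,-0.039,-0.005,0],[-0.029,-0.039,-0.005,0],[-0.029,-0.039,-0.005,0],[-0.029,-0.039,-0.005,0],[-0.029,-0.039,-0.005,0]]]' 0.094 20
```

```text
time_s: 1.1
ee_pos: [0.4423, -0.1577, 0.2731]
eef_rot: [3.141, 0.006, -1.354]
force: [-0.4, -1.6, 0.2]
grip_width: 0.094
```

```bash
python3 -m handwheel '[[[-0.0275,-0.036,0,0],[-0.0275,-0.036,0,0],[-0.0275,-0.036,0,0],[-0.0275,-0.036,0,0],[-0.0275,-0.036,0,0],[-0.0275,-0.036,0,0],[-0.0275,-0.034,0,0],[0,0,0,0.11],[0,0,0,0.11],[0,0,0,0.11]]]'
python3 - <<'E'
from h import *
from station import ctrl,imaging
o=ctrl.get_obs(); m=imaging.camera_model("wrist"); im=imaging.camera("wrist")
cv2.imwrite("pics/w1.png",im[:,:,::-1]); print(o["time_s"],o["ee_pos"],o["eef_rot"],m["position"],m["attitude"]); np.save("w1.npy",np.r_[m["position"],m["attitude"]])
print(project(m,[[.6775,.1195,.186],[.7316,.129,.141]]))
E
```

```text
time_s: 2.1
ee_pos: [0.6529, 0.1032, 0.2682]
eef_rot: [3.131, 0.004, -1.686]
force: [0.9, -0.4, 0.3]
grip_width: 0.094
2.1 [0.65291922 0.10316925 0.26822027] [ 3.13136494  0.00417751 -1.68583099] [0.721231   0.09438677 0.42869017] [-0.24585794  0.00335126 -1.68540369]
[[254.16621492 193.41172382]
 [240.09374736 128.41277781]]
```

View pics/w1.png

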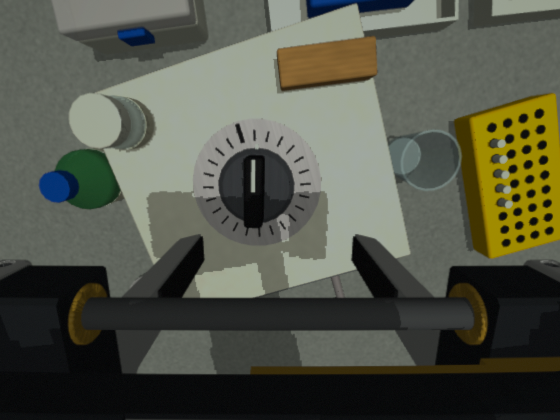

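The wrist view shows the scale centre ≈(257,183), zero mark ≈(240,132), and the bar running from (254,156) to (254,227). I'll refine these with masks.

```bash
cat > dial.py <<'E'
from h import *
from station import imaging
def meas(im,m,c):
    # bar: very dark; disc; scale
    g=im.max(2); x0,y0=map(int,c); W=75
    k=np.zeros(g.shape,np.uint8); cv2.circle(k,(x0,y0),40,1,-1)
    bar=((g<28)&(k>0)).astype(np.uint8)
    bar=cv2.morphologyEx(bar,cv2.MORPH_CLOSE,np.ones((5,5)))
    cc=max(cv2.findContours(bar,0,2)[0],key=cv2.contourArea); r=cv2.minAreaRect(cc); print("bar",r)
    return r
E
python3 - <<'E'
from dial import *
im=cv2.imread("pics/w1.png"); p=np.load("w1.npy"); m=imaging.camera_model("wrist"); m["position"],m["attitude"]=p[:3],p[3:]
print(im[190,230],im[210,254],im[150,200],im[150,150])
r=meas(im,m,(255,185))
a=np.array([(253.7,156),(253.7,227)]); B=onplane(m,a,.186); print("bar",B,B.mean(0),np.arctan2(*(B[0]-B[1])[[1,0]]))
print("bar box",onplane(m,cv2.boxPoints(r),.186))
hsv=im.astype(int); s=hsv[:,:,2]-hsv[:,:,1]
# marks
g=cv2.cvtColor(im,cv2.COLOR_BGR2GRAY); P=[]
k=np.zeros_like(g); cv2.circle(k,(257,183),60,1,-1); cv2.circle(k,(257,183),40,0,-1)
for c in cv2.findContours(((g<95)&(k>0)).astype(np.uint8),0,2)[0]:
    M=cv2.moments(c)
    if 8<M["m00"]<80: q=onplane(m,[(M["m10"]/M["m00"],M["m01"]/M["m00"])],.141)[0]; P.append((*q[:2],M["m00"]))
P=np.array(P); 
A=np.c_[2*P[:,:2],np.ones(len(P))]; s=np.linalg.lstsq(A,(P[:,:2]**2).sum(1),rcond=None)[0]
c=s[:2]; print("n",len(P),"centre",c,"r",np.sqrt(s[2]+c@c)); 
th=np.arctan2(P[:,1]-c[1],P[:,0]-c[0]); o=np.argsort(th); print(np.c_[th,np.hypot(*(P[:,:2]-c).T),P[:,2]*10][o].round(3))
E
```

```text
[54 52 50] [9 9 8] [150 163 157] [151 166 158]
bar ((250.8385009765625, 190.91331481933594), (69.19380950927734, 46.09347915649414), 71.2413558959961)
bar [[0.7076383  0.11584006 0.186     ]
 [0.64892395 0.12373514 0.186     ]] [0.67828113 0.1197876  0.186     ] -0.1336642020275744
bar box [[0.7034249  0.14550698 0.186     ]
 [0.71101401 0.10910229 0.186     ]
 [0.65539028 0.09742823 0.186     ]
 [0.64663338 0.13566423 0.186     ]]
n 14 centre [0.67785533 0.12071084] r 0.04683185936241313
[[-2.707e+00  4.700e-02  1.150e+02]
 [-1.668e+00  4.600e-02  1.150e+02]
 [-1.405e+00  4.700e-02  9.000e+01]
 [-1.141e+00  4.700e-02  1.200e+02]
 [-8.740e-01  4.600e-02  1.100e+02]
 [-6.100e-01  4.600e-02  1.250e+02]
 [-3.420e-01  4.600e-02  1.000e+02]
 [-8.000e-02  4.700e-02  1.850e+02]
 [ 1.870e-01  4.900e-02  5.800e+02]
 [ 4.520e-01  4.700e-02  1.500e+02]
 [ 7.180e-01  4.700e-02  1.400e+02]
 [ 9.800e-01  4.600e-02  1.050e+02]
 [ 1.245e+00  4.600e-02  1.150e+02]
 [ 1.504e+00  4.700e-02  1.250e+02]]
```

```bash
python3 -m handwheel '[[[-0.02,-0.023,0,0.02],[0,0,0.02,0],[0,0,0.02,0],[0,0,0.01,0],[0,0,0,0]]]' 0.05
python3 - <<'E'
from station import ctrl
import numpy as np
o=ctrl.get_obs(); d=np.array([.678,.1203])-o["ee_pos"][:2]; y=o["eef_rot"][2]; x=np.array([np.cos(y),np.sin(y)])
print(o["ee_pos"],o["eef_rot"],"tool dx,dy",d@x,d@[x[1],-x[0]],o["moment"],o["qpos"])
E
```

```text
time_s: 2.65
ee_pos: [0.6781, 0.1205, 0.2151]
eef_rot: [3.129, 0.003, -1.705]
force: [1.4, 0.5, 0.0]
grip_width: 0.0576
[0.67813176 0.12052952 0.21505377] [ 3.12886615  0.00326512 -1.70526577] tool dx,dy 0.0002451110031242046 9.97987396711494e-05 [ 0.05298084 -0.00966923  0.04027783] [0.12040671 0.63495996 1.06011101 0.00640873 1.45801635 1.82489386]
```

```bash
python3 -m handwheel '[[[0,0,0.015,0],[0,0,0.012,0],[0,0,0.009,0],[0,0,0,0]]]' 0.05; python3 -m handwheel '[[[0,0,0,0],[0,0,0,0],[0,0,0,0],[0,0,0,0],[0,0,0,0]]]' 0 25
python3 - <<'E'
from station import ctrl
o=ctrl.get_obs(); print(o["ee_pos"],o["eef_rot"],o["force"],o["moment"],o["grip_width"])
E
```

```text
time_s: 3.05
ee_pos: [0.6778, 0.1204, 0.1777]
eef_rot: [3.13, 0.004, -1.704]
force: [0.0, 0.0, -0.3]
grip_width: 0.0498
time_s: 3.55
ee_pos: [0.6784, 0.121, 0.1794]
eef_rot: [3.133, 0.005, -1.704]
force: [1.4, 0.1, -1.8]
grip_width: 0.0158
[0.67836746 0.12098621 0.17942124] [ 3.13279566  0.0053274  -1.70354358] [ 1.40423201  0.10395041 -1.77032801] [-0.56012924 -0.13868413  0.04876233] 0.015787954268326264
```

```bash
cat > st.py <<'E'
from station import ctrl
import numpy as np
o=ctrl.get_obs(); d=np.array([.678,.1203])-o["ee_pos"][:2]; y=o["eef_rot"][2]; x=np.array([np.cos(y),np.sin(y)])
print("t",o["time_s"],"psi",round(y,4),"dial",round(y+1.388,4),"F",o["force"].round(1),"M",o["moment"].round(3),"toaxis tool",(d@x).round(4),(d@[x[1],-x[0]]).round(4),"z",o["ee_pos"][2].round(4),"w",o["grip_width"].round(4))
E
python3 -m handwheel '[[[0,0,0,-0.06],[0,0,0,-0.06],[0,0,0,-0.06],[0,0,0,-0.06],[0,0,0,-0.06]]]'; python3 st.py
```

```text
time_s: 4.05
ee_pos: [0.6784, 0.1212, 0.1794]
eef_rot: [3.135, 0.007, -1.393]
force: [0.0, 1.2, -1.8]
grip_width: 0.0157Traceback (most recent call last):
  File "st.py", line 4, in <module>
    print("t",o["time_s"],"psi",round(y,4),"dial",round(y+1.388,4),"F",o["force"].round(1),"M",o["moment"].round(3),"toaxis tool",(d@x).round(4),(d@[x[1],-x[0]]).round(4),"z",o["ee_pos"][2].round(4),"w",o["grip_width"].round(4))
                                                                                                                                                                                                           ^^^^^^^^^^^^^^^^^^^^^
AttributeError: 'float' object has no attribute 'round'
```

```bash
sed -i 's/"w",o\["grip_width"\].round(4)/"w",o["grip_width"]/' st.py
python3 -m handwheel '[[[0,0,0,-0.065],[0,0,0,-0.065],[0,0,0,-0.065],[0,0,0,-0.065],[0,0,0,-0.065],[0,0,0,-0.065],[0,0,0,-0.065],[0,0,0,-0.05],[0,0,0,0]]]'; python3 st.py
```

```text
time_s: 4.95
ee_pos: [0.6783, 0.1216, 0.1794]
eef_rot: [3.138, 0.007, -0.863]
force: [-0.2, 0.8, -1.3]
grip_width: 0.0158
t 4.95 psi -0.8629 dial 0.5251 F [-0.2  0.8 -1.3] M [-0.4   -0.188  0.028] toaxis tool 0.0008 0.001 z 0.1794 w 0.01584279632848427
```

Dial at the second mark by the wrist reading. I'll pause there and check by camera.

```bash
python3 -m handwheel '[[[0,0,0,0],[0,0,0,0],[0,0,0,0],[0,0,0,0],[0,0,0,0],[0,0,0,0],[0,0,0,0],[0,0,0,0],[0,0,0,0],[0,0,0,0]]]'; python3 st.py
python3 - <<'E'
from station import imaging
import cv2,numpy as np
a=imaging.camera("wrist"); b=imaging.camera("scene")
b=cv2.resize(b[120:240,250:410],(533,400),interpolation=cv2.INTER_CUBIC)
a=cv2.resize(a[80:400,120:440],(0,0),fx=1.25,fy=1.25); a=cv2.resize(a,(267,267))
cv2.imwrite("pics/p1.png",np.hstack([b,cv2.copyMakeBorder(a,0,133,0,0,cv2.BORDER_CONSTANT)])[:,:,::-1])
E
```

```text
time_s: 5.95
ee_pos: [0.6782, 0.1216, 0.1794]
eef_rot: [3.137, 0.007, -0.867]
force: [-0.6, 0.4, -1.0]
grip_width: 0.0156
t 5.95 psi -0.8674 dial 0.5206 F [-0.6  0.4 -1. ] M [-0.341 -0.127 -0.003] toaxis tool 0.0008 0.001 z 0.1794 w 0.015641203261607416
```

View pics/p1.png

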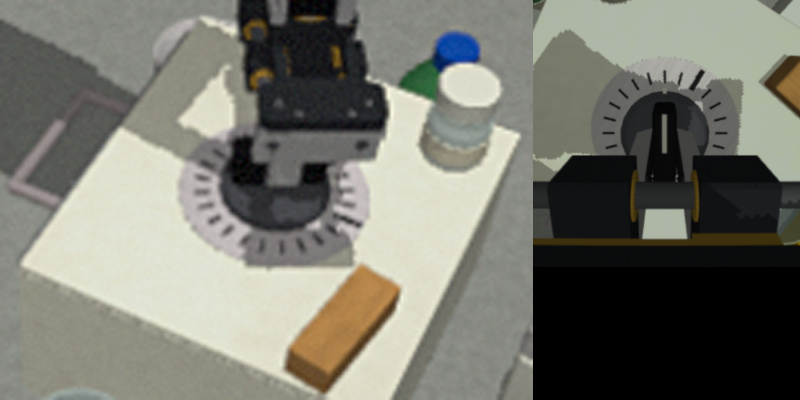

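The wrist view shows the pointer on the mark at (664,76). That is two marks left of zero (698,79), so it's confirmed. Now right to the first mark.

```bash
python3 -m handwheel '[[[0,0,0,0],[0,0,0,0.08],[0,0,0,0.08],[0,0,0,0.08],[0,0,0,0.08],[0,0,0,0.08],[0,0,0,0.08],[0,0,0,0.08],[0,0,0,0.08],[0,0,0,0.06]]]'; python3 st.py
```

```text
time_s: 7.05
ee_pos: [0.6784, 0.1211, 0.1794]
eef_rot: [3.134, 0.002, -1.595]
force: [-0.7, 1.0, -0.4]
grip_width: 0.0159
t 7.05 psi -1.5954 dial -0.2074 F [-0.7  1.  -0.4] M [-0.093  0.031  0.117] toaxis tool 0.0008 0.0004 z 0.1794 w 0.015924035009888777
```

```bash
python3 -m handwheel '[[[0,0,0,0.045],[0,0,0,0],[0,0,0,0]]]'; python3 st.py
```

```text
time_s: 7.35
ee_pos: [0.6784, 0.1211, 0.1794]
eef_rot: [3.134, 0.003, -1.643]
force: [-0.1, -0.3, -0.4]
grip_width: 0.0159
t 7.35 psi -1.643 dial -0.255 F [-0.1 -0.3 -0.4] M [-0.035  0.023 -0.001] toaxis tool 0.0008 0.0003 z 0.1794 w 0.015928365434562237
```

```bash
python3 -m handwheel '[[[0,0,0,0],[0,0,0,0],[0,0,0,0],[0,0,0,0],[0,0,0,0],[0,0,0,0],[0,0,0,0],[0,0,0,0],[0,0,0,0],[0,0,0,0]]]'; python3 st.py
python3 - <<'E'
from station import imaging
import cv2
a=imaging.camera("wrist"); cv2.imwrite("pics/p2.png",cv2.resize(a[120:320,180:380],(600,600))[:,:,::-1])
E
```

```text
time_s: 8.35
ee_pos: [0.6784, 0.1211, 0.1794]
eef_rot: [3.134, 0.003, -1.64]
force: [0.5, 0.2, -0.4]
grip_width: 0.0162
t 8.35 psi -1.64 dial -0.252 F [ 0.5  0.2 -0.4] M [-0.133 -0.013 -0.102] toaxis tool 0.0008 0.0003 z 0.1794 w 0.0161678305675545
```

View pics/p2.png

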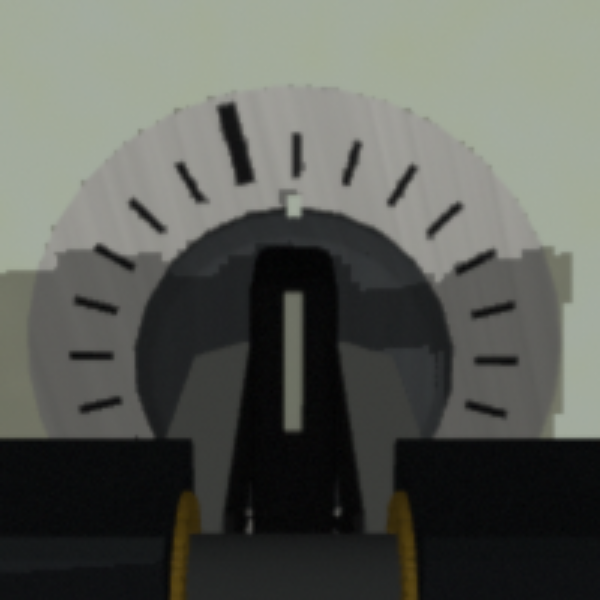

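The pointer (x≈293) lines up with the first mark right of zero (297,155), so that pause is confirmed. Now left, moderately at first, then slowly.

```bash
cat >> st.py <<'E'
print("tau6",o["tau"][5].round(3))
E
python3 -m handwheel '[[[0,0,0,-0.06],[0,0,0,-0.06],[0,0,0,-0.06],[0,0,0,-0.06],[0,0,0,-0.06],[0,0,0,-0.06],[0,0,0,-0.06],[0,0,0,-0.06],[0,0,0,-0.06],[0,0,0,-0.04]]]'; python3 st.py
python3 -m handwheel '[[[0,0,0,-0.03],[0,0,0,-0.03],[0,0,0,-0.03]]]'; python3 st.py
```

```text
time_s: 9.4
ee_pos: [0.6783, 0.1215, 0.1794]
eef_rot: [3.136, 0.006, -1.036]
force: [-0.3, 1.2, -1.4]
grip_width: 0.0157
t 9.4 psi -1.0362 dial 0.3518 F [-0.3  1.2 -1.4] M [-0.298 -0.159  0.011] toaxis tool 0.0008 0.0009 z 0.1794 w 0.01569592707581156
tau6 0.519
time_s: 9.7
ee_pos: [0.6783, 0.1216, 0.1794]
eef_rot: [3.137, 0.006, -0.941]
force: [-0.4, -0.4, -1.0]
grip_width: 0.0159
t 9.7 psi -0.9414 dial 0.4466 F [-0.4 -0.4 -1. ] M [-0.344 -0.085 -0.024] toaxis tool 0.0009 0.001 z 0.1794 w 0.015926062758625986
tau6 0.611
```

```bash
for i in 1; do python3 -m handwheel '[[[0,0,0,-0.02],[0,0,0,-0.02],[0,0,0,-0.02],[0,0,0,-0.02],[0,0,0,-0.02]]]' >/dev/null; python3 st.py;  python3 -m handwheel '[[[0,0,0,-0.02],[0,0,0,-0.02],[0,0,0,-0.02],[0,0,0,-0.02],[0,0,0,-0.02]]]'>/dev/null; python3 st.py; done
```

```text
t 10.2 psi -0.8345 dial 0.5535 F [ 0.8  1.5 -0.6] M [-0.29  -0.098 -0.017] toaxis tool 0.0008 0.0011 z 0.1794 w 0.016009261508454005
tau6 0.424
t 10.7 psi -0.7256 dial 0.6624 F [-0.4  0.7 -1.1] M [-0.356 -0.163 -0.069] toaxis tool 0.0008 0.0012 z 0.1794 w 0.01584896916331477
tau6 0.421
```

```bash
python3 -m handwheel '[[[0,0,0,-0.015],[0,0,0,-0.015],[0,0,0,-0.015]]]' >/dev/null; python3 st.py;  python3 -m handwheel '[[[0,0,0,-0.012],[0,0,0,-0.012],[0,0,0,-0.012]]]' >/dev/null; python3 st.py
```

```text
t 11.0 psi -0.6763 dial 0.7117 F [-0.9  1.1 -0.7] M [-0.366 -0.125 -0.038] toaxis tool 0.0007 0.0012 z 0.1794 w 0.016062818376343456
tau6 0.299
t 11.3 psi -0.637 dial 0.751 F [-0.9  0.8 -0.5] M [-0.263 -0.114 -0.045] toaxis tool 0.0007 0.0012 z 0.1794 w 0.016049949691221234
tau6 0.234
```

```bash
python3 -m handwheel '[[[0,0,0,-0.012],[0,0,0,-0.012],[0,0,0,-0.012]]]' >/dev/null; python3 st.py;  python3 -m handwheel '[[[0,0,0,-0.012],[0,0,0,-0.012],[0,0,0,-0.012]]]' >/dev/null; python3 st.py
```

```text
t 11.6 psi -0.5978 dial 0.7902 F [-1.2  1.2 -1.2] M [-0.304 -0.127 -0.062] toaxis tool 0.0007 0.0013 z 0.1794 w 0.015656635250184563
tau6 0.238
t 11.9 psi -0.5585 dial 0.8295 F [-1.5  1.2 -0.6] M [-0.319 -0.114 -0.015] toaxis tool 0.0007 0.0013 z 0.1794 w 0.015996489999997563
tau6 0.239
```

```bash
python3 -m handwheel '[[[0,0,0,-0.012],[0,0,0,-0.012],[0,0,0,-0.012]]]' >/dev/null; python3 st.py;  python3 -m handwheel '[[[0,0,0,-0.012],[0,0,0,-0.012],[0,0,0,-0.012]]]' >/dev/null; python3 st.py
```

```text
t 12.2 psi -0.5191 dial 0.8689 F [-1.4  0.4 -1.5] M [-0.244 -0.085 -0.149] toaxis tool 0.0006 0.0013 z 0.1794 w 0.01608366058907649
tau6 0.191
t 12.5 psi -0.4802 dial 0.9078 F [-2.1  0.9 -1.1] M [-0.177 -0.092 -0.169] toaxis tool 0.0006 0.0014 z 0.1794 w 0.01558897481927571
tau6 0.156
```

```bash
python3 -m handwheel '[[[0,0,0,-0.012],[0,0,0,-0.012],[0,0,0,-0.012]]]' >/dev/null; python3 st.py;  python3 -m handwheel '[[[0,0,0,-0.012],[0,0,0,-0.012],[0,0,0,-0.012]]]' >/dev/null; python3 st.py
```

```text
t 12.8 psi -0.4409 dial 0.9471 F [-1.3  1.5 -0.7] M [-0.204 -0.054 -0.137] toaxis tool 0.0006 0.0014 z 0.1794 w 0.015605229144831884
tau6 0.156
t 13.1 psi -0.4017 dial 0.9863 F [-1.6  0.2 -0.6] M [-0.203 -0.055 -0.093] toaxis tool 0.0005 0.0014 z 0.1794 w 0.016068853309555115
tau6 0.156
```

The cam engaged near 0.85, so I expect the stop at about 1.2. I'll approach it in smaller steps.

```bash
python3 -m handwheel '[[[0,0,0,-0.012],[0,0,0,-0.012],[0,0,0,-0.012],[0,0,0,-0.012]]]' >/dev/null; python3 st.py;  python3 -m handwheel '[[[0,0,0,-0.01],[0,0,0,-0.01],[0,0,0,-0.01]]]' >/dev/null; python3 st.py
```

```text
t 13.5 psi -0.3493 dial 1.0387 F [-0.8  2.3 -1.2] M [-0.151 -0.041 -0.08 ] toaxis tool 0.0005 0.0014 z 0.1794 w 0.015729987045334435
tau6 0.156
t 13.8 psi -0.3164 dial 1.0716 F [-1.5  1.  -0.7] M [-0.191 -0.069 -0.093] toaxis tool 0.0005 0.0015 z 0.1794 w 0.016195323872135885
tau6 0.108
```

```bash
python3 -m handwheel '[[[0,0,0,-0.01],[0,0,0,-0.01],[0,0,0,-0.01]]]' >/dev/null; python3 st.py;  python3 -m handwheel '[[[0,0,0,-0.008],[0,0,0,-0.008],[0,0,0,-0.008]]]' >/dev/null; python3 st.py
```

```text
t 14.1 psi -0.2837 dial 1.1043 F [-1.7  0.7 -0.5] M [-0.186 -0.047 -0.106] toaxis tool 0.0005 0.0015 z 0.1794 w 0.015885459004702725
tau6 0.111
t 14.4 psi -0.2575 dial 1.1305 F [-1.7  0.7 -0.3] M [-0.195 -0.017 -0.11 ] toaxis tool 0.0004 0.0015 z 0.1794 w 0.016039854440417656
tau6 0.063
```

```bash
python3 -m handwheel '[[[0,0,0,-0.006],[0,0,0,-0.006],[0,0,0,-0.006]]]' >/dev/null; python3 st.py
```

```text
t 14.7 psi -0.2377 dial 1.1503 F [-1.7  1.8 -0.6] M [-0.22  -0.002 -0.088] toaxis tool 0.0004 0.0015 z 0.1794 w 0.015920229121725166
tau6 0.018
```

```bash
python3 -m handwheel '[[[0,0,0,-0.006],[0,0,0,-0.006]]]' >/dev/null; python3 st.py
```

```text
t 14.9 psi -0.2247 dial 1.1633 F [-3.5  1.4 -0.5] M [-0.103 -0.04  -0.106] toaxis tool 0.0004 0.0015 z 0.1794 w 0.016169609724402723
tau6 0.021
```

```bash
python3 -m handwheel '[[[0,0,0,-0.006],[0,0,0,-0.006]]]' >/dev/null; python3 st.py
```

```text
t 15.1 psi -0.2116 dial 1.1764 F [-1.9  0.4 -1. ] M [-0.179  0.012 -0.076] toaxis tool 0.0004 0.0015 z 0.1794 w 0.015533086293157512
tau6 0.021
```

```bash
python3 -m handwheel '[[[0,0,0,-0.006],[0,0,0,-0.006]]]' >/dev/null; python3 st.py
```

```text
t 15.3 psi -0.1986 dial 1.1894 F [-3.  -0.1 -0.9] M [-0.184 -0.073 -0.093] toaxis tool 0.0004 0.0015 z 0.1794 w 0.01541601751466824
tau6 0.021
```

```bash
python3 -m handwheel '[[[0,0,0,-0.006],[0,0,0,-0.006]]]' >/dev/null; python3 st.py
```

```text
t 15.5 psi -0.1855 dial 1.2025 F [-1.7  0.9 -0.7] M [-0.161 -0.038 -0.067] toaxis tool 0.0004 0.0015 z 0.1794 w 0.01603181976575693
tau6 0.021
```

```bash
python3 -m handwheel '[[[0,0,0,-0.006],[0,0,0,-0.006]]]' >/dev/null; python3 st.py
```

```text
t 15.7 psi -0.1724 dial 1.2156 F [-2.3  0.3 -0.9] M [-0.161 -0.013 -0.133] toaxis tool 0.0004 0.0015 z 0.1794 w 0.015903590608393112
tau6 0.021
```

```bash
python3 -m handwheel '[[[0,0,0,-0.006],[0,0,0,-0.006]]]' >/dev/null; python3 st.py
```

```text
t 15.9 psi -0.1593 dial 1.2287 F [-2.9  1.  -0.6] M [-0.131  0.022 -0.161] toaxis tool 0.0004 0.0016 z 0.1794 w 0.016008828907229034
tau6 -0.018
```

```bash
python3 -m handwheel '[[[0,0,0,-0.006],[0,0,0,-0.006]]]' >/dev/null; python3 st.py
```

```text
t 16.1 psi -0.1463 dial 1.2417 F [-2.8  1.  -0.5] M [-0.104  0.015 -0.227] toaxis tool 0.0004 0.0016 z 0.1794 w 0.01605838292229551
tau6 -0.115
```

The torque is rising past the cam level, with Mz going −0.10 → −0.16 → −0.23. One more small step to confirm it.

```bash
python3 -m handwheel '[[[0,0,0,-0.006],[0,0,0,-0.005]]]' >/dev/null; python3 st.py
```

```text
t 16.3 psi -0.1346 dial 1.2534 F [-1.4  0.6 -1.2] M [-0.08   0.08  -0.362] toaxis tool 0.0004 0.0016 z 0.1794 w 0.015518996613893757
tau6 -0.234
```

Solid at −0.36 N m, below the 0.52 limit, with the stop felt at about 1.22. I'll relax, release and lift, then check.

```bash
python3 -m handwheel '[[[0,0,0,0.008],[0,0,0,0]]]' >/dev/null; python3 st.py; python3 -m handwheel '[[[0,0,0,0],[0,0,0,0],[0,0,0,0],[0,0,0,0],[0,0,-0.015,0],[0,0,-0.02,0],[0,0,-0.02,0],[0,0,-0.02,0],[0,0,-0.015,0],[0,0,0,0]]]' 0.05; python3 - <<'E'
from station import imaging
from h import *
m=imaging.camera_model("wrist"); a=imaging.camera("wrist"); cv2.imwrite("pics/p3.png",a[:,:,::-1]); np.save("p3.npy",np.r_[m["position"],m["attitude"]])
E
```

```text
t 16.5 psi -0.143 dial 1.245 F [-2.7  0.7 -0.6] M [-0.164  0.075 -0.24 ] toaxis tool 0.0004 0.0016 z 0.1794 w 0.0160958103314814
tau6 -0.13
time_s: 17.5
ee_pos: [0.6791, 0.1211, 0.2794]
eef_rot: [-3.139, 0.004, -0.143]
force: [0.0, -1.0, -0.2]
grip_width: 0.0505
```

View pics/p3.png

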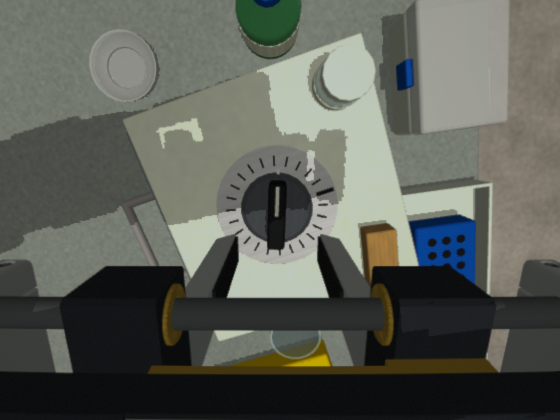

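```bash
python3 - <<'E'
from h import *
from station import imaging,ctrl
m=imaging.camera_model("wrist"); p=np.load("p3.npy"); m["position"],m["attitude"]=p[:3],p[3:]
im=cv2.imread("pics/p3.png"); g=im.max(2).astype(np.uint8)
k=np.zeros_like(g); k[176:255,262:292]=1; b=((g<24)&(k>0)); ys,xs=np.nonzero(b)
w=((g>110)&(k>0)); w[:184]=0; w[220:]=0; wy,wx=np.nonzero(w)
for X,Y in ((xs,ys),(wx,wy)):
    vx,vy,x0,y0=cv2.fitLine(np.c_[X,Y].astype(np.float32),cv2.DIST_HUBER,0,.01,.01).ravel()
    P=onplane(m,[(x0,y0),(x0-vx*15*np.sign(vy),y0-abs(vy)*15)],.186); d=P[1]-P[0]; print(len(X),"dial",np.arctan2(d[1],d[0])-.183,P[0])
# handle px for refinement
print("handle pred",project(m,[[.517,.091,.105],[.509,.140,.105]]))
o=ctrl.get_obs(); d=np.array([.517,.091])-o["ee_pos"][:2]; y=o["eef_rot"][2]; x=np.array([np.cos(y),np.sin(y)]); print("tool",d@x,d@[x[1],-x[0]],o["ee_pos"])
E
```

```text
892 dial 1.211173159353304 [0.67742864 0.12259899 0.186     ]
79 dial 1.2303872194365135 [0.68020296 0.13507178 0.186     ]
handle pred [[146.45962959 242.9158117 ]
 [129.47062354 203.90362551]]
tool -0.15597066923828035 0.05286071090352712 [0.67891607 0.12107141 0.27802532]
```

The dial reads about 1.22 by camera and stayed at the stop. On to the handle.

```bash
python3 -m handwheel '[[[-0.039,0.013,0,0],[-0.039,0.013,0,0],[-0.039,0.013,0,0],[-0.039,0.014,0,0],[0,0,0,-0.11],[0,0,0,-0.11],[0,0,0,-0.1],[0,0,0.04,0],[0,0,0.03,0],[0,0,0,0]]]' 0.045; python3 - <<'E'
from station import imaging,ctrl
from h import *
o=ctrl.get_obs(); print(o["ee_pos"],o["eef_rot"],o["force"])
m=imaging.camera_model("wrist"); a=imaging.camera("wrist"); cv2.imwrite("pics/p4.png",a[:,:,::-1]); np.save("p4.npy",np.r_[m["position"],m["attitude"]])
print(project(m,[[.517,.091,.105],[.509,.140,.105],o["ee_pos"]]))
E
```

```text
time_s: 18.55
ee_pos: [0.5054, 0.0893, 0.1972]
eef_rot: [-3.137, 0.017, 0.19]
force: [0.6, 0.2, 0.4]
grip_width: 0.045
[0.50539246 0.08926029 0.19718053] [-3.137026    0.01666812  0.19045923] [0.64864795 0.17418543 0.36240992]
[[292.88365108 218.54024872]
 [295.30277545 161.12720787]
 [277.92199257 258.70406161]]
```

View pics/p4.png

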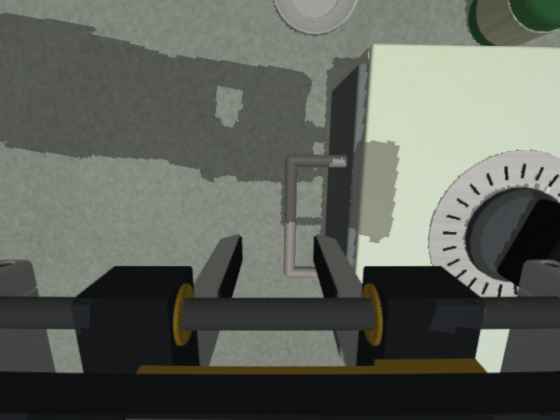

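The handle bar axis is at column ≈291, rows 160–272, as predicted. I'll shift +12 mm along tool x, then descend.

```bash
python3 -m handwheel '[[[0.012,0,0,0.012],[0,0,0.02,0],[0,0,0.02,0],[0,0,0.02,0],[0,0,0.02,0],[0,0,0.009,0],[0,0,0,0]]]'
python3 -m handwheel '[[[0,0,0,0],[0,0,0,0],[0,0,0,0],[0,0,0,0]]]' 0 25
```

```text
time_s: 19.3
ee_pos: [0.522, 0.0924, 0.1183]
eef_rot: [-3.138, 0.002, 0.177]
force: [-0.2, -0.5, -1.3]
grip_width: 0.0453
time_s: 19.7
ee_pos: [0.5186, 0.0918, 0.1209]
eef_rot: [-3.138, 0.012, 0.177]
force: [-38.7, -8.4, 18.4]
grip_width: 0.0167
```

Off-centre by about 5 mm and too high. I'll open, correct and regrip.

```bash
python3 -m handwheel '[[[0,0,0,0],[0,0,0,0],[0,0,0,0]]]' 0.045; python3 st.py
```

```text
time_s: 20.0
ee_pos: [0.5184, 0.0917, 0.1224]
eef_rot: [-3.139, 0.012, 0.177]
force: [-0.3, -0.1, 0.4]
grip_width: 0.0371
t 20.0 psi 0.1772 dial 1.5652 F [-0.3 -0.1  0.4] M [-0.041 -0.032 -0.01 ] toaxis tool 0.1622 -0.0 z 0.1224 w 0.037106347204515
tau6 -0.002
```

```bash
python3 -m handwheel '[[[-0.003,0,0,0],[0,0,0.008,0],[0,0,0.006,0],[0,0,0,0]]]'; python3 st.py
```

```text
time_s: 20.4
ee_pos: [0.5155, 0.0912, 0.1076]
eef_rot: [-3.139, 0.01, 0.177]
force: [0.1, 0.4, 0.7]
grip_width: 0.0448
t 20.4 psi 0.1772 dial 1.5652 F [0.1 0.4 0.7] M [-0.024 -0.099  0.029] toaxis tool 0.1651 -0.0 z 0.1076 w 0.04482445514655199
tau6 -0.001
```

```bash
python3 -m handwheel '[[[0,0,0,0],[0,0,0,0],[0,0,0,0],[0,0,0,0],[0,0,0,0]]]' 0 20; python3 st.py
```

```text
time_s: 20.9
ee_pos: [0.5145, 0.091, 0.1073]
eef_rot: [-3.139, 0.014, 0.177]
force: [-5.7, -1.4, 10.3]
grip_width: 0.0093
t 20.9 psi 0.1774 dial 1.5654 F [-5.7 -1.4 10.3] M [-0.387  0.876  0.073] toaxis tool 0.1661 0.0001 z 0.1073 w 0.009316118178209081
tau6 0.021
```

Gripped. Pulling gently.

```bash
python3 -m handwheel '[[[-0.004,0,0,0],[-0.006,0,0,0],[-0.006,0,0,0]]]'; python3 st.py
```

```text
time_s: 21.2
ee_pos: [0.4983, 0.0881, 0.1074]
eef_rot: [-3.139, 0.013, 0.177]
force: [2.0, -0.9, -1.6]
grip_width: 0.0093
t 21.2 psi 0.1773 dial 1.5653 F [ 2.  -0.9 -1.6] M [-0.087 -0.374  0.037] toaxis tool 0.1825 -0.0 z 0.1074 w 0.009265105190818293
tau6 0.036
```

Unlocked: 16 mm out at 2 N.

```bash
python3 -m handwheel '[[[-0.007,0,0,0],[-0.007,0,0,0],[-0.007,0,0,0],[-0.006,0,0,0],[-0.005,0,0,0],[-0.004,0,0,0],[-0.003,0,0,0]]]'; python3 st.py
```

```text
time_s: 21.9
ee_pos: [0.4555, 0.0803, 0.1074]
eef_rot: [-3.139, 0.014, 0.177]
force: [2.8, -0.3, -5.2]
grip_width: 0.0093
t 21.9 psi 0.1773 dial 1.5653 F [ 2.8 -0.3 -5.2] M [-0.106 -0.428  0.016] toaxis tool 0.2261 -0.0001 z 0.1074 w 0.009349651804389264
tau6 0.028
```

```bash
python3 -m handwheel '[[[-0.0015,0,0,0],[-0.0015,0,0,0]]]'; python3 st.py;python3 -m handwheel '[[[-0.0015,0,0,0],[-0.0015,0,0,0]]]'; python3 st.py
```

```text
time_s: 22.1
ee_pos: [0.4533, 0.0799, 0.1076]
eef_rot: [-3.139, 0.01, 0.177]
force: [20.1, 2.9, -19.1]
grip_width: 0.0094
t 22.1 psi 0.1772 dial 1.5652 F [ 20.1   2.9 -19.1] M [ 0.652 -3.742  0.02 ] toaxis tool 0.2283 -0.0002 z 0.1076 w 0.009422516871662462
tau6 0.018
time_s: 22.3
ee_pos: [0.4533, 0.0799, 0.1076]
eef_rot: [-3.139, 0.002, 0.177]
force: [15.9, 2.3, -16.7]
grip_width: 0.0094
t 22.3 psi 0.1769 dial 1.5649 F [ 15.9   2.3 -16.7] M [ 0.423 -2.837 -0.03 ] toaxis tool 0.2283 -0.0003 z 0.1076 w 0.009382305454456613
tau6 0.023
```

The drawer is against its end stop at 62 mm. I'll release and lift clear.

```bash
python3 -m handwheel '[[[0,0,0,0],[0,0,0,0],[0,0,0,0],[0,0,0,0],[0,0,-0.01,0],[0,0,-0.03,0],[0,0,-0.04,0],[0,0,-0.04,0],[0,0,-0.03,0],[0,0,0,0]]]' 0.04
python3 -m handwheel '[[[-0.03,0,0,0],[-0.03,0,0,0],[-0.03,0,0,0],[0,0,0,0],[0,0,0,0]]]'; python3 st.py
python3 - <<'E'
from station import imaging
from h import *
a=imaging.camera("top")[:,:,::-1]; cv2.imwrite("pics/top9.png",a); b=imaging.camera("scene")[:,:,::-1]
o=cv2.imread("pics/top0.png")
m=imaging.camera_model("top")
print("handle pred px",project(m,[[.4533,.0799,.105]]))
cv2.imwrite("pics/end.png",np.hstack([cv2.resize(a[100:300,130:430],(450,300)),cv2.resize(b,(400,300))])[:, :800])
E
```

```text
time_s: 23.3
ee_pos: [0.4528, 0.0796, 0.2678]
eef_rot: [-3.139, 0.001, 0.177]
force: [0.3, 0.1, -0.4]
grip_width: 0.04
time_s: 23.8
ee_pos: [0.3607, 0.0633, 0.2684]
eef_rot: [-3.139, 0.0, 0.177]
force: [0.5, 0.9, -0.1]
grip_width: 0.0404
t 23.8 psi 0.1769 dial 1.5649 F [ 0.5  0.9 -0.1] M [-0.047 -0.091  0.041] toaxis tool 0.3224 -0.0003 z 0.2684 w 0.04042139838648355
tau6 -0.019
handle pred px [[255.48644469 295.6625577 ]]
```

View pics/end.png

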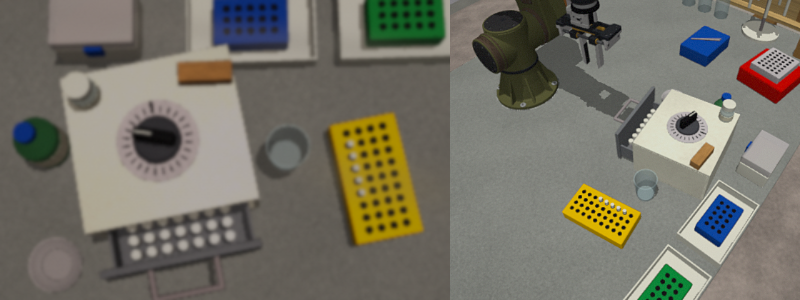

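The end view shows the drawer fully out, the dial at its stop, the bottle, jar, slide box, beaker, rack and dish where they were, and the arm clear. Handing in.

```bash
python3 -c "
from station import ctrl
print(ctrl.hand_in())"
```

```text
the job is handed in; nothing more can be done
None
```

The cabinet is open and the job is handed in; the arm finished at about 24 s of the 72 s allowed.

- **Dial sequence:** I turned left to the second mark and paused just over 1 s at about 0.52 rad. Then I turned right to the first mark and paused just over 1 s at about −0.25 rad. Wrist pictures confirmed both marks.
- **Stop:** I turned left slowly until the torque rose from the cam's roughly 0.1 N m to a peak reading of 0.36 N m, below the 0.52 N m limit. The camera put the dial at about 1.21–1.23 rad after release.
- **Drawer:** It slid freely at about 2–3 N and came out 62 mm to its end stop, where the end-stop pull read about 20 N horizontally.
- **Mis-grip:** My first grip on the handle was about 4 mm off-centre and 10 mm too high. It read about 39 N sideways (43 N in all at the wrist, through the fingers), so I opened the fingers, corrected and regripped.
- **Last checks:** The last pictures show the drawer fully out, the gripper clear of everything, and the loose items standing where they were. I compared the items by eye, not by measurement.

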